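# Scoop resin capsules from under the sample housing

### The job

Take the long-handled scoop by its black grip, slide its pan along the catch tray in under the low deck of the sample housing without bumping the housing, and draw out all three orange resin capsules in one scoopful, never touching them with the fingers. Tip them from close above into the open blue dish. Then set the scoop down level on the bench, resting on its pan and foot, let go of it, and leave the other things on the bench where they are.

Things in the scene. Friction and masses are not known exactly. Their poses are not given: they have to be found in the camera images.
- scoop: Loose aluminium scoop with long handle, 0.22 kg (+-20 %), standing level on its pan and on a foot behind the grip. Origin: at bench level straight under the middle of the grip; x runs forward to the pan, z up. Handle: 10 mm bar falling from the grip to 13 mm height at the pan's rear (x = 180 mm). Foot: 36 mm wide, 50 mm high, x = -42 to -32 mm.
- scoop_grip (a point): Middle of the scoop's black grip block: 64 mm long along the handle, 20 mm wide, 26 mm high; this point is 37 mm above the scoop's underside.
- scoop_lip (a point): Middle of the rounded front lip of the scoop's pan, 260 mm ahead of the grip, 1 mm above the underside. The pan reaches 80 mm back from here, is 96 mm wide, floor flat and 2 mm thick; rear and side walls 22 mm high and 2 mm thick; the side walls stop 20 mm short of the lip; front open.
- tray: Fixed steel catch tray, 210 mm long (x), 120 mm wide (y). Origin: centre of its underside, on the bench. x points from its open end (x = -105 mm, no sill but the 4 mm floor) to the end stop (inner face x = 99 mm), roughly along the robot's +y. Side walls 22 mm high, 108 mm apart inside. Only the first 80 mm are not under the deck.
- tray_stop (a point): Foot of the tray's end stop: middle of its inner face, at the tray floor, 4 mm above the bench. The stop is 22 mm high.
- hood: Fixed cream sample housing; its deck (orange front edge, clear window) hangs low over the tray. Origin and axes as the tray's. Deck: x = -25 to 123 mm, y = -75 to 75 mm, underside 75 mm, top 83 mm above the bench, no posts. Block behind it: x = 110 to 195 mm, 150 mm wide, 130 mm high, port on top to 200 mm. Must not be struck.
- hood_edge (a point): Middle of the deck's front (orange) edge, at its underside, 75 mm above the bench.
- capsule0: Orange polished resin capsule, a rod with round ends, 16 mm in diameter and 26 mm long, 10 g, slippery, loose; at the start it lies on the tray floor under the deck (pointing any way). Origin on its skin, which turns with it as it rolls; x along its length.
- capsule0_center (a point): Centre of capsule 0, 8 mm above the surface it lies on.
- capsule1: Orange polished resin capsule, a rod with round ends, 16 mm in diameter and 26 mm long, 10 g, slippery, loose; at the start it lies on the tray floor under the deck (pointing any way). Origin on its skin, which turns with it as it rolls; x along its length.
- capsule1_center (a point): Centre of capsule 1, 8 mm above the surface it lies on.
- capsule2: Orange polished resin capsule, a rod with round ends, 16 mm in diameter and 26 mm long, 10 g, slippery, loose; at the start it lies on the tray floor under the deck (pointing any way). Origin on its skin, which turns with it as it rolls; x along its length.
- capsule2_center (a point): Centre of capsule 2, 8 mm above the surface it lies on.
- dish: Open blue square metal dish, 150 x 150 mm, 40 mm high, walls and floor 4 to 5 mm thick, 0.6 kg, loose, standing on the bench. Origin: centre of its underside, z up.
- petri: Clear petri dish, 90 mm across, 16 mm high, a loose bystander: leave it where it is. Origin: on its underside.
- flask: White bottle, 56 mm in diameter, 130 mm high, a loose bystander: leave it where it is. Origin: on its underside.
- jar: Amber jar with black lid, 50 mm in diameter, 60 mm high, a loose bystander: leave it where it is. Origin: on its underside.
- screwdriver: Screwdriver, 160 mm long, lying, a loose bystander: leave it where it is. Origin: on its underside.
- stubbox: Clear divided box, 90 x 70 mm, 35 mm high, a loose bystander: leave it where it is. Origin: on its underside.

How it is judged (in metres and radians):
On the way, in this order (a step that is already met when the one before it is completed fails the run):
1. all three capsules lie in the scoop's pan together, and the pan has been drawn out past the deck's edge and lifted off the tray (x of capsule0_center in the frame of scoop between 0.18 and 0.262 m and y of capsule0_center in the frame of scoop between -0.047 and 0.047 m and z of capsule0_center in the frame of scoop between 0.004 and 0.045 m and x of capsule1_center in the frame of scoop between 0.18 and 0.262 m and y of capsule1_center in the frame of scoop between -0.047 and 0.047 m and z of capsule1_center in the frame of scoop between 0.004 and 0.045 m and x of capsule2_center in the frame of scoop between 0.18 and 0.262 m and y of capsule2_center in the frame of scoop between -0.047 and 0.047 m and z of capsule2_center in the frame of scoop between 0.004 and 0.045 m and x of scoop_lip in the frame of tray below -0.03 m and height (world z) of scoop_lip above 0.015 m), for 0.2 s.
2. all three capsules have been tipped into the blue dish (x of capsule0_center in the frame of dish between -0.072 and 0.072 m and y of capsule0_center in the frame of dish between -0.072 and 0.072 m and z of capsule0_center in the frame of dish between 0.004 and 0.036 m and x of capsule1_center in the frame of dish between -0.072 and 0.072 m and y of capsule1_center in the frame of dish between -0.072 and 0.072 m and z of capsule1_center in the frame of dish between 0.004 and 0.036 m and x of capsule2_center in the frame of dish between -0.072 and 0.072 m and y of capsule2_center in the frame of dish between -0.072 and 0.072 m and z of capsule2_center in the frame of dish between 0.004 and 0.036 m), for 0.2 s.
At the end, for the whole second after the job is handed in: All three capsules lie at rest inside the blue dish (centres within its walls and below its rim), the dish stands upright, and the scoop rests released and level (within 0.08 rad) on the bench, its pan and foot down (within 8 mm) (all of step 2 and linear speed of each of capsule0, capsule1, capsule2 below 0.03 m/s and angle between dish's own z axis and vertical below 0.1 rad and angle between scoop's own z axis and vertical below 0.08 rad and height (world z) of scoop below 0.008 m and linear speed of scoop below 0.02 m/s and contact force between scoop and the fingers below 0.2 N); the robot touches nothing.
It fails at once if the sample housing or its deck is struck (more than 3 N) (contact force between hood and anything else above 3 N).
It fails at once if the fingers touch a capsule (contact force between the fingers and capsule0 above 0.5 N or contact force between the fingers and capsule1 above 0.5 N or contact force between the fingers and capsule2 above 0.5 N).
It fails at once if a capsule is flung or dropped from high up (faster than 2.2 m/s) (linear speed of any of capsule0, capsule1, capsule2 above 2.2 m/s).
It fails at once if a bystander on the bench is moved more than 30 mm (distance of any of petri, flask, jar, screwdriver, stubbox from where it was at the start of the episode above 0.03 m).
It also fails if it takes over 72 s, if anything falls off the work surface, if the arm or the gripper's body presses on something with over 40 N, if the wrist force passes 120 N, or if a joint passes its speed limit or range.

### The arm

A 6-joint arm with a two-finger parallel gripper is mounted at the origin on the work surface. World frame = base frame: x ahead of the robot, y to its left, z up, the work surface at z = 0. Lengths are in mm, angles in rad, forces in N, time in s.
With the tool pointing down it reaches from about 350 to 875 mm from the base axis. Payload 15.5 kg.
Tool frame: the origin (TCP) lies midway between the tips of the shut fingers; the grasp point (between the pads) lies 19 mm behind it (env.grip_point_offset is the distance from the TCP to the grasp point, in mm); y points along the fingers, x is the direction in which the jaws open and shut, and the axes are right-handed (so a half turn about y gives the same grasp; the last joint's range is limited). The gripper opens to 85 mm and grips with 20 to 120 N. Pads are 22 mm wide; open, the fingers measure 114 mm over their backs; the gripper's body (76 mm by 85 mm) begins 54 mm behind the grasp point. The pads swing forward as they close: fully open they stand 13 mm farther back than shut.
Start: joints at [1.147, 0.494, 1.345, -0, 1.302, -0.096], TCP at [201.813, 591.522, 231.277] pointing down, gripper open.
Joint ranges: [-2.91, 2.91], [-0.82, 2.16], [0.22, 2.67], [-1.22, 4.37], [0.12, 2.79], [-3.08, 3.08]. Speed limits (rad/s): [1.89, 1.89, 2.57, 3.01, 3.01, 3.01].

### API

Orientations are given as a rotation vector (axis times angle).
In Python, from plant import env, camera, regions_of, pinpoint gives the robot as it stands.
- The arm moves only by the tool step_arm, never from a script. Its argument "moves" is a list of rows, each a list of 3 entries, a list of its own where there are three numbers: the gripper's target within -1 to 1 (shut at 1, half-way at 0, fully open at -1), then the shift along the world's x, y, z in m, then the turn about the world's z in rad. A call has 1 to 20 rows; each row is the pose to reach, as a shift and turn from the pose measured when the call began; what a row does not reach only later rows make up. A row lasts 1/8 s, in which the tool goes at most 62.5 mm and 10.7 degrees, less where a joint would pass 70% of its speed; a pose out of reach is approached as far as the arm can. A call with a gripper value outside its range is refused whole. The fingers move at their own pace and stop on an object; "squeeze" is the grip in N (left out, the last holds). Time passes only in rows, so rows that repeat a pose let the fingers close. It gives the time, the measured TCP pose, the force and the opening at its end, in the units of the state.
- env.read_state(): the state, without advancing time (a new reading comes with each control period).
- camera(name): name is "scene" or "top" or "wrist"; returns a dict with "img" (384x512x3 uint8, red, green, blue), "vertical_fov" (degrees; the focal length in pixels is half the picture's height over the tangent of half this angle, whatever the lens; pixels are square), "cx", "cy" (the principal point, pixels), "R" (3x3) and "t" (3): a world point X has camera coordinates R X + t; the wrist camera has in their place "tool_from_camera" (4x4, takes a point from camera to tool coordinates, whose origin is the TCP and whose axes are the tool frame's). Camera axes: x right, y down, z forward; pixel columns grow to the right and rows downward; lengths in mm; the calibration is good to about 2 mm. A picture is of the moment at which its call begins: read the wrist's pose just before it. There is no depth.
- env.finish_job(): hands the job in, once; it reports no verdict.
Trained networks look in a picture, given as the dict that the camera call returned (one of the last four; its "shot" number tells which), for a name from the list of things; names that differ only in an ending like _2 or _b are one class to them, and where a whole thing is asked for, a point or a joint stands for the part that bears it (a point fixed in the world has none). Each returns a list of dicts, best first, with "confidence" (0 to 1); they miss things now and then, are a little off and sometimes report something else, mostly with a low value. They report only what shows in the picture. A call takes as long as a camera call.
- regions_of(picture, target): "mask" (384x512 bool, what is visible of it) and "box" ([left, top, width, height] in pixels, round what is visible of it).
- pinpoint(picture, target): "pixel" ([row, column] in pixels: a listed point, or the origin of a listed thing).
The state is a dict: "time_s": time; "joints": joint angles; "dq": joint speeds; "effort": joint torques, N m; "eef_pos": TCP position; "eef_rot": TCP orientation; "ft_force": force on the tool from outside, world axes, zero at the start; "ft_torque": the same for the moment, N m; "gripper_width": finger opening in mm.
Only numpy, scipy, OpenCV 4.12 (cv2) and the standard library are available. Lean on these libraries where they do the work, as an engineer would, in place of code of your own. Each camera call takes 0.05 s, during which the arm holds its last target. There are 200 camera calls.

## Working session

There is one attempt and no reset: what is moved stays moved. The work goes in short steps, Python scripts to look and compute and a tool call to move; the robot and the scene stay as the last step left them, time stands still between calls to the robot, and variables do not carry over. Pictures are saved under pics/ and viewed, about 8 in all and at most 12, crops included, and the job is handed in when it is done.

Besides the shell and the picture viewer there is one more tool, called after "Emit:" as name([rows], argument=value, ...), one row to a line, values as JSON. step_arm: Moves the arm, as the interface text tells. Its arguments: {"type":"object","properties":{"moves":{"type":"array"},"squeeze":{"type":"number"}},"required":["moves"]}

```bash
mkdir -p pics; cat > h.py <<'E'
import numpy as np, cv2
from plant import env, camera, regions_of, pinpoint
from scipy.spatial.transform import Rotation as Ro
def cam(name):
    s=env.read_state(); p=camera(name)
    if name=="wrist":
        T=np.array(p["tool_from_camera"]); Rt=Ro.from_rotvec(s["eef_rot"]).as_matrix()
        Rwc=Rt@T[:3,:3]; twc=Rt@T[:3,3]+np.array(s["eef_pos"])
        p["R"]=Rwc.T; p["t"]=-Rwc.T@twc
    p["R"]=np.array(p["R"]);p["t"]=np.array(p["t"]).ravel()
    p["f"]=192/np.tan(np.radians(p["vertical_fov"])/2)
    return p
def ray(p,px):
    d=p["R"].T@np.array([(px[1]-p["cx"])/p["f"],(px[0]-p["cy"])/p["f"],1.]); return -p["R"].T@p["t"],d
def atz(p,px,z):
    o,d=ray(p,px); return o+d*(z-o[2])/d[2]
def proj(p,X):
    c=p["R"]@np.array(X,float)+p["t"]; return np.array([p["cy"]+p["f"]*c[1]/c[2],p["cx"]+p["f"]*c[0]/c[2]])
def save(p,fn,scale=1): cv2.imwrite(fn,cv2.resize(p["img"][:,:,::-1],None,fx=scale,fy=scale,interpolation=cv2.INTER_CUBIC))
E
cat > m.py <<'E'
from h import *
np.set_printoptions(precision=1,suppress=True)
H=dict(scoop=0,scoop_grip=37,scoop_lip=1,tray=0,tray_stop=4,hood_edge=75,dish=0,petri=0,flask=0,jar=0,screwdriver=0,stubbox=0,capsule0_center=12,capsule1_center=12,capsule2_center=12)
for c in ["scene","top","wrist"]:
    p=cam(c); save(p,f"pics/{c}0.png",1.5); print(c,p["f"],-p["R"].T@p["t"])
    for n,z in H.items():
        for r in pinpoint(p,n)[:4 if n=="capsule0_center" else 1]:
            print(n,np.array(r["pixel"]),round(r["confidence"],2),atz(p,r["pixel"],z))
print(env.read_state())
E
python3 m.py
```

```text
scene 367.25386116573446 [1014.5  578.2  574.4]
scoop [180.4 250.3] 0.95 [ 472.  -109.7    0. ]
scoop_grip [166.  249.2] 0.55 [ 462.2 -125.2   37. ]
scoop_lip [213.7 169.3] 0.81 [ 722.8 -125.4    1. ]
tray [250.  320.9] 0.57 [532.3 210.5   0. ]
hood_edge [215.8 314.7] 0.77 [526.7 179.7  75. ]
dish [152.  191.1] 0.75 [ 509.9 -367.4    0. ]
petri [202.5 344.1] 0.72 [355.6 132.6   0. ]
flask [278.1 212.4] 0.89 [759.8 120.4   0. ]
jar [290.4 256.9] 0.69 [711.3 203.8   0. ]
screwdriver [235.6 419.1] 0.47 [327.4 326.4   0. ]
stubbox [155.1 270. ] 0.88 [ 332.4 -181.7    0. ]
capsule0_center [150.7 192.2] 0.69 [ 513.2 -352.7   12. ]
capsule0_center [267.1 336.5] 0.61 [555.7 272.3  12. ]
top 490.2662357539338 [ 449.7    0.4 1221. ]
scoop [218.3 300.2] 0.77 [ 464.  -113.6    0. ]
scoop_grip [218.1 302.5] 0.93 [ 464.1 -115.6   37. ]
scoop_lip [114.1 297.2] 0.85 [ 726.3 -106.5    1. ]
tray [192.2 171.6] 0.89 [527.4 207.3   0. ]
hood_edge [189.8 174.5] 0.65 [528.3 187.9  75. ]
dish [202.1 399.6] 0.83 [ 505.5 -361.     0. ]
flask [ 99.7 204. ] 0.88 [762.5 129.3   0. ]
jar [122.6 174.7] 0.84 [703.4 202.5   0. ]
screwdriver [272.9 123.5] 0.57 [327.4 322.4   0. ]
stubbox [269.3 325.3] 0.81 [ 338.8 -175.1    0. ]
wrist 299.35011716677377 [129.  615.5 372.8]
{'time_s': 2.4, 'joints': array([ 1.1,  0.5,  1.3,  0. ,  1.3, -0.1]), 'dq': array([ 0.,  0.,  0., -0., -0., -0.]), 'effort': array([  0. , -88.2, -38.4,  -0. ,   0. ,   0. ]), 'eef_pos': array([201.8, 591.5, 231.3]), 'eef_rot': array([-1.3, -1. ,  1. ]), 'ft_force': array([ 0.5,  0.9, -1. ]), 'ft_torque': array([ 0.,  0., -0.]), 'gripper_width': 85.35823602099828}
```

```bash
python3 -c "
from h import *
s=env.read_state();print(s['eef_rot'],Ro.from_rotvec(s['eef_rot']).as_matrix().round(3), env.grip_point_offset)"
```

```text
[-1.34701555 -0.9636433   0.96370295] [[ 0.323 -0.    -0.946]
 [ 0.946 -0.     0.323]
 [-0.    -1.     0.   ]] 18.700000000000003
```

View pics/scene0.png

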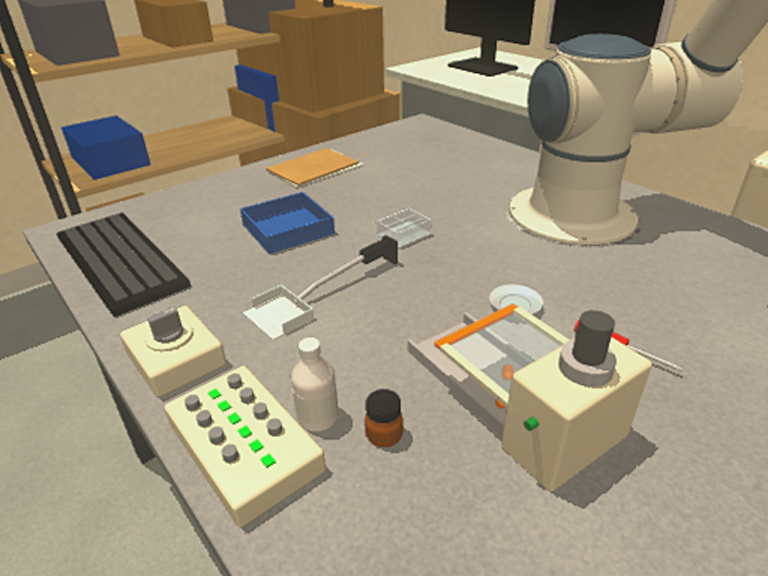

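View pics/top0.png

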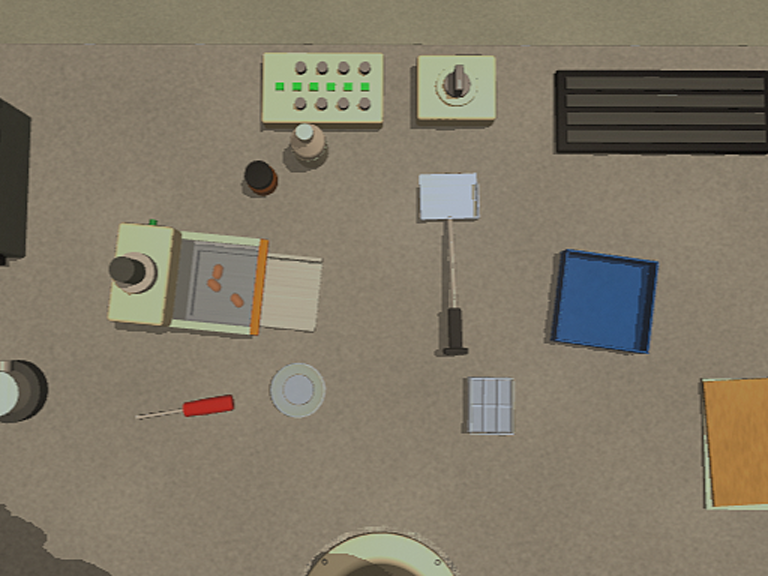

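Emit:
step_arm([
  [-1,[0.3,-0.58,0.07],-1.344],
  [-1,[0.3,-0.58,0.07],-1.344],
  [-1,[0.3,-0.58,0.07],-1.344],
  [-1,[0.3,-0.58,0.07],-1.344],
  [-1,[0.3,-0.58,0.07],-1.344],
  [-1,[0.3,-0.58,0.07],-1.344],
  [-1,[0.3,-0.58,0.07],-1.344],
  [-1,[0.3,-0.58,0.07],-1.344],
  [-1,[0.3,-0.58,0.07],-1.344],
  [-1,[0.3,-0.58,0.07],-1.344],
  [-1,[0.3,-0.58,0.07],-1.344],
  [-1,[0.3,-0.58,0.07],-1.344],
  [-1,[0.3,-0.58,0.07],-1.344],
], squeeze=120)

```text
time_s: 4.03
eef_pos: [501.4, 11.9, 301.2]
eef_rot: [-1.569, 0.081, -0.08]
ft_force: [-0.8, 0.9, 0.2]
gripper_width: 85.2
```

```bash
cat > m2.py <<'E'
from h import *
np.set_printoptions(precision=1,suppress=True)
p=cam("wrist"); save(p,"pics/w1.png",1.5); s=env.read_state(); print(s["eef_pos"],s["time_s"])
for n,z in dict(tray=0,tray_stop=4,hood_edge=75,capsule0_center=12,scoop_grip=37,scoop_lip=1).items():
    for r in pinpoint(p,n)[:4]: print(n,np.array(r["pixel"]),round(r["confidence"],2),atz(p,r["pixel"],z))
import pickle; p2={k:p[k] for k in ["img","R","t","f","cx","cy"]}; pickle.dump(p2,open("w1.pkl","wb"))
E
python3 m2.py
```

```text
[501.3  12.2 301.2] 4.075
scoop_grip [238.3 244.6] 0.97 [ 468.3 -119.3   37. ]
scoop_lip [207.3 404.7] 0.95 [ 722.7 -109.     1. ]
```

View pics/w1.png

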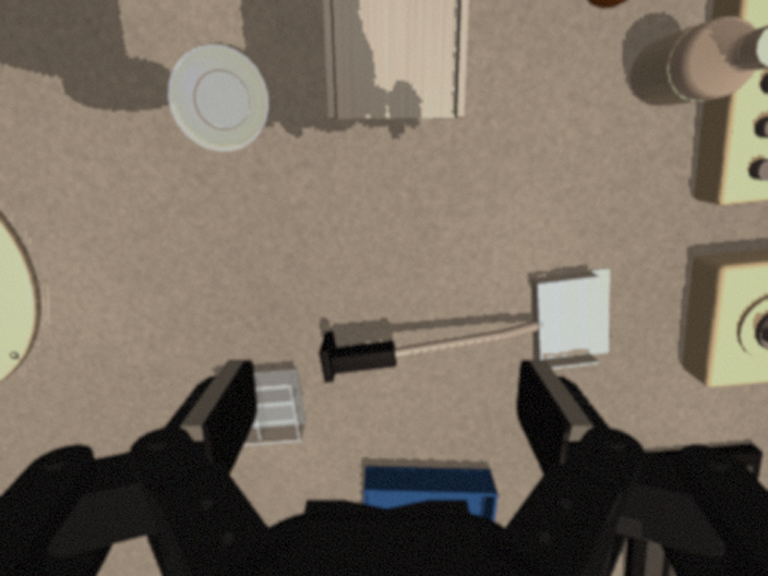

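```bash
cat > m3.py <<'E'
import pickle
from h import *
np.set_printoptions(precision=1,suppress=True)
p=pickle.load(open("w1.pkl","rb"))
g=cv2.resize(p["img"][0:100,200:330][:,:,::-1],None,fx=6,fy=6,interpolation=cv2.INTER_CUBIC); cv2.imwrite("pics/w1c.png",g)
print("z fwd",p["R"][2], "campos",-p["R"].T@p["t"])
for q in [(78,219),(78,312)]: print(atz(p,q,4))
E
python3 m3.py
```

```text
z fwd [-0.  -0.3 -1. ] campos [508.8  87.1 442.7]
[457.7 111.1   4. ]
[585.4  98.2   4. ]
```

View pics/w1c.png

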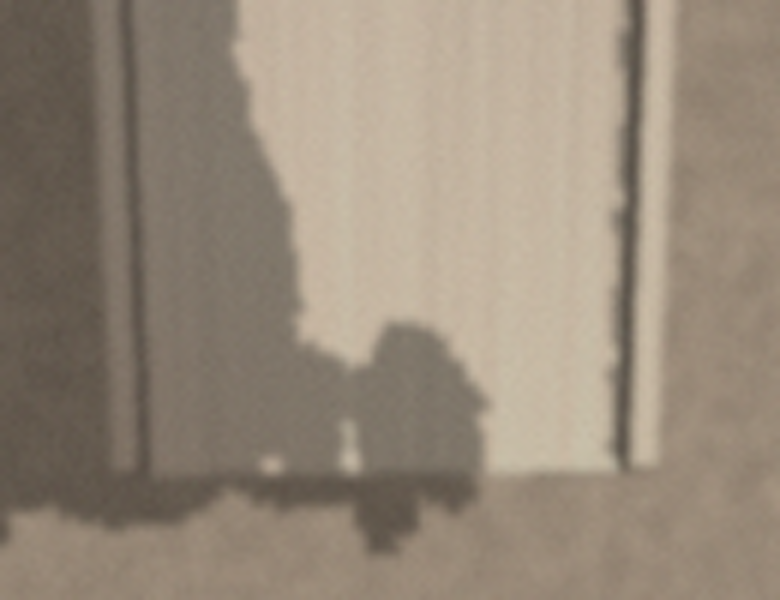

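```bash
cat > m4.py <<'E'
import pickle
from h import *
np.set_printoptions(precision=1,suppress=True)
p=pickle.load(open("w1.pkl","rb"))
P=lambda x,y,z: atz(p,((y+.5)/6-.5,200+(x+.5)/6-.5),z)
for z in (22,26):
    c=[]
    for x0,x1 in [(108,92),(142,126),(632,648),(660,675)]:
        a,b=P(x0,465,z),P(x1,0,z); d=b-a; print(z,a,b,np.degrees(np.arctan2(d[1],d[0]))); c.append(a)
    print(np.linalg.norm(c[0]-c[3]),np.linalg.norm(c[1]-c[2]),"end mid",(c[0]+c[3])/2,"perp",np.degrees(np.arctan2(*(c[3]-c[0])[1::-1]))+90)
e=[P(150,476,4),P(615,472,4)];d=e[1]-e[0];print(e,np.degrees(np.arctan2(d[1],d[0]))+90)
E
python3 m4.py
```

```text
22 [458.1 111.4  22. ] [467.4 200.8  22. ] 84.03765619623023
22 [465.6 110.7  22. ] [474.4 200.1  22. ] 84.36225139279514
22 [573.   99.8  22. ] [581.  189.3  22. ] 84.84780518195038
22 [579.1  99.2  22. ] [586.5 188.7  22. ] 85.24593957365106
121.61185030655292 107.95225851969197 end mid [518.6 105.3  22. ] perp 84.2156800617321
26 [458.6 111.2  26. ] [467.8 199.7  26. ] 84.03765619623022
26 [466.  110.5  26. ] [474.7 199.   26. ] 84.36225139279514
26 [572.3  99.7  26. ] [580.3 188.3  26. ] 84.84780518195039
26 [578.4  99.1  26. ] [585.8 187.7  26. ] 85.24593957365096
120.45556003919556 106.92584418958435 end mid [518.5 105.1  26. ] perp 84.21568006173209
[array([465.2, 109.1,   4. ]), array([571.7,  99.2,   4. ])] 84.68017070215977
```

Emit:
step_arm([
  [-1,[-0.02,-0.065,-0.1],-0.187],
  [-1,[-0.035,-0.13,-0.16],-0.374],
  [-1,[-0.035,-0.13,-0.18],-0.56],
  [-1,[-0.035,-0.13,-0.18],-0.75],
  [-1,[-0.035,-0.13,-0.18],-0.93],
  [-1,[-0.035,-0.13,-0.18],-1.12],
  [-1,[-0.035,-0.13,-0.18],-1.31],
  [-1,[-0.035,-0.13,-0.18],-1.432],
  [-1,[-0.035,-0.13,-0.18],-1.432],
  [-1,[-0.035,-0.13,-0.23],-1.432],
  [-1,[-0.035,-0.13,-0.27],-1.432],
  [-1,[-0.035,-0.13,-0.283],-1.432],
  [-1,[-0.035,-0.13,-0.283],-1.432],
])

```text
time_s: 6.0
eef_pos: [466.6, -117.9, 18.3]
eef_rot: [-1.228, 1.181, -1.18]
ft_force: [0.4, -0.0, 0.5]
gripper_width: 85.5
```

```bash
cat > m5.py <<'E'
from h import *
import sys
np.set_printoptions(precision=1,suppress=True)
s=env.read_state(); R=Ro.from_rotvec(s["eef_rot"]).as_matrix()
print(s["eef_pos"],s["time_s"],"psi",np.degrees(np.arctan2(R[1,2],R[0,2])),s["gripper_width"])
p=cam("wrist"); save(p,f"pics/{sys.argv[1]}.png")
for n,z in dict(scoop_grip=37,scoop_lip=1).items():
    for r in pinpoint(p,n)[:1]: print(n,np.array(r["pixel"]),round(r["confidence"],2),atz(p,r["pixel"],z))
E
python3 m5.py w2
```

```text
[ 466.6 -117.9   18.3] 6.0 psi 2.2460483430703313 85.50228087278884
scoop_grip [266.6 258. ] 0.68 [ 464.4 -119.1   37. ]
```

View pics/w2.png

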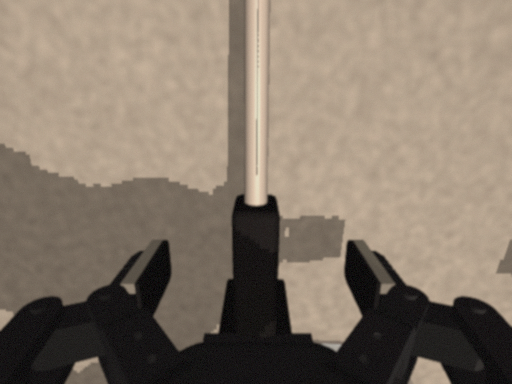

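Emit:
step_arm([
  [1,[0,0,0],0],
  [1,[0,0,0],0],
  [1,[0,0,0],0],
  [1,[0,0,0],0],
  [1,[0,0,0],0],
  [1,[0,0,0],0],
  [1,[0,0,0.02],0],
  [1,[0,0,0.04],0],
  [1,[0,0,0.06],0],
  [1,[0,0,0.06],0],
  [1,[0,0,0.06],0],
], squeeze=120)

```text
time_s: 7.52
eef_pos: [467.1, -118.1, 78.9]
eef_rot: [-1.227, 1.18, -1.182]
ft_force: [-0.4, 0.3, -1.5]
gripper_width: 17.9
```

```bash
cat > m6.py <<'E'
from h import *
import sys
np.set_printoptions(precision=1,suppress=True)
s=env.read_state(); R=Ro.from_rotvec(s["eef_rot"]).as_matrix(); e=np.array(s["eef_pos"])
psi=np.arctan2(R[1,2],R[0,2]); u=np.array([np.cos(psi),np.sin(psi),0])
print(e,s["time_s"],"psi",np.degrees(psi),s["gripper_width"],s["ft_force"],s["ft_torque"])
# lip assumed in vertical plane through TCP along u: solve distance & height
for c in sys.argv[2:]:
    p=cam(c); save(p,f"pics/{sys.argv[1]}_{c}.png",1.5 if c=="scene" else 1)
    for n in ["scoop_lip","scoop_grip"]:
        for r in pinpoint(p,n)[:1]:
            o,d=ray(p,r["pixel"])
            nrm=np.array([-u[1],u[0],0]); X=o+d*(nrm@(e-o))/(nrm@d)
            print(c,n,round(r["confidence"],2),np.array(r["pixel"]),"in plane: fwd",(X-e)@u,"z",X[2])
E
python3 m6.py t1 scene wrist top
```

```text
[ 467.1 -118.1   78.9] 7.525 psi 2.197397102398727 17.88001690851611 [-0.4  0.3 -1.5] [ 0.  0. -0.]
scene scoop_lip 0.8 [197.2 166.9] in plane: fwd 261.2214098712638 z 64.23632642208617
scene scoop_grip 0.78 [147.3 244.3] in plane: fwd 15.825346599454182 z 107.2604098649254
wrist scoop_grip 0.97 [264.2 257. ] in plane: fwd 1121.2767272388237 z 1892.7940375976532
top scoop_lip 0.56 [112.6 297.2] in plane: fwd 266.8764512819629 z -14.672198489762422
top scoop_grip 0.21 [192.7 172.9] in plane: fwd -62.874631685292755 z 1945.7058025026465
```

Emit:
step_arm([
  [1,[0,0,0],0],
  [1,[0,0,0],0],
  [1,[0,0,0],0],
  [1,[0,0,0],0],
  [1,[0,0,0],0],
  [1,[0,0,0],0],
], squeeze=20)

```text
time_s: 8.72
eef_pos: [467.3, -118.2, 79.4]
eef_rot: [-1.226, 1.18, -1.182]
ft_force: [0.0, -0.7, -2.8]
gripper_width: 18.2
```

```bash
python3 m6.py t2 scene
```

```text
[ 467.3 -118.2   79.4] 8.725 psi 2.197683684834925 18.227356808364306 [ 0.  -0.7 -2.8] [ 0.   0.1 -0. ]
scene scoop_lip 0.98 [195.6 168.2] in plane: fwd 256.9086641691692 z 66.86673806061987
scene scoop_grip 0.92 [147.7 248.2] in plane: fwd 1.8265325849613836 z 100.87906648937377
```

View pics/t2_scene.png

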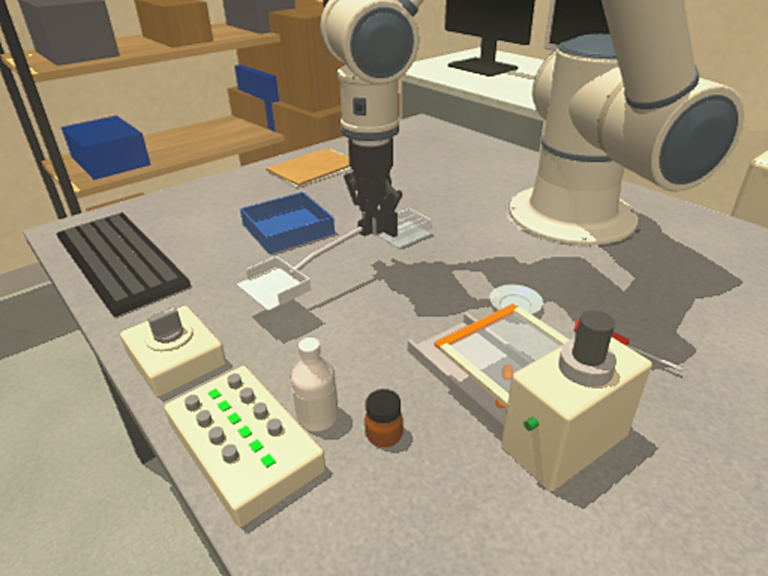

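Emit:
step_arm([
  [1,[0,0,0],0],
  [1,[0,-0.03,0],0],
  [1,[0.01,-0.055,0],0.18],
  [1,[0.025,-0.056,0],0.36],
  [1,[0.025,-0.056,0],0.54],
  [1,[0.025,-0.056,0],0.72],
  [1,[0.025,-0.056,0],0.9],
  [1,[0.025,-0.056,0],1.08],
  [1,[0.025,-0.056,0],1.26],
  [1,[0.025,-0.056,0],1.436],
  [1,[0.025,-0.056,0],1.436],
  [1,[0.025,-0.056,0],1.436],
  [1,[0.025,-0.056,-0.03],1.436],
  [1,[0.025,-0.056,-0.03],1.436],
], squeeze=120)

```text
time_s: 10.62
eef_pos: [491.3, -173.7, 48.2]
eef_rot: [-1.567, 0.079, -0.076]
ft_force: [-0.3, -0.2, -2.1]
gripper_width: 18.3
```

```bash
sed -i 's/1.5 if c=="scene" else 1)/1.5); import pickle; pickle.dump({k:p[k] for k in ["img","R","t","f","cx","cy"]},open(f"{sys.argv[1]}_{c}.pkl","wb"))/' m6.py; python3 m6.py a1 top wrist scene
```

```text
[ 491.3 -173.7   48.2] 10.625 psi 84.32500380216861 18.259712653123405 [-0.3 -0.2 -2.1] [-0. -0.  0.]
top scoop_lip 0.63 [194.1 218.9] in plane: fwd 256.1543787721388 z 109.21628711267886
wrist scoop_grip 0.65 [268.5 255.5] in plane: fwd -21.095387823344275 z 42.25838076456321
scene scoop_lip 0.75 [204.3 284.1] in plane: fwd 249.29035670993892 z 40.90212642666154
scene scoop_grip 0.89 [153.8 227.5] in plane: fwd -15.483176317195868 z 60.08104173856486
```

View pics/a1_wrist.png

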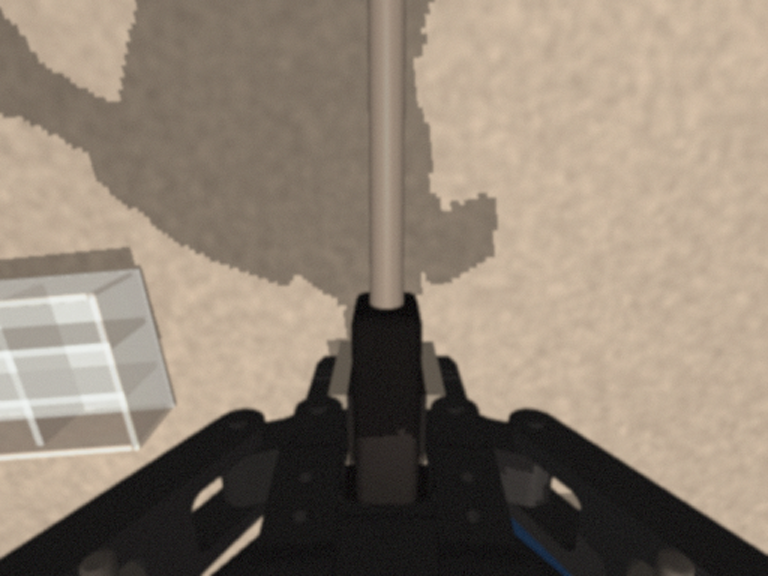

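```bash
cat > comp.py <<'E'
import cv2,pickle,sys
import numpy as np
def crop(fn,r0,r1,c0,c1,f): return cv2.resize(pickle.load(open(fn,"rb"))["img"][r0:r1,c0:c1,::-1],None,fx=f,fy=f,interpolation=cv2.INTER_CUBIC)
a=crop("a1_top.pkl",150,225,140,340,4); b=crop("a1_scene.pkl",125,275,200,400,2)
im=np.zeros((600,800,3),np.uint8); im[:300]=a; im[300:600,:400]=b; cv2.imwrite("pics/a1c.png",im)
E
python3 comp.py
```

```text
(no output)
```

View pics/a1c.png

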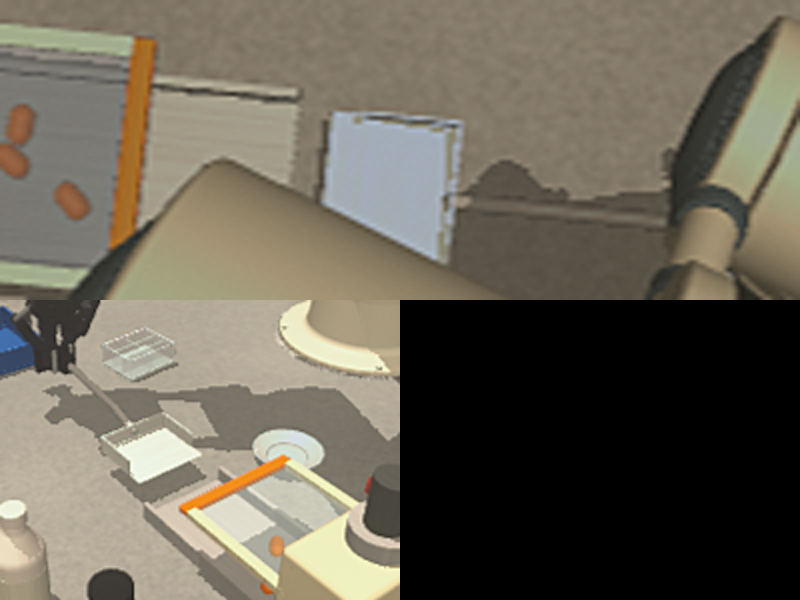

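```bash
cat > m7.py <<'E'
import pickle
from h import *
np.set_printoptions(precision=1,suppress=True)
p=pickle.load(open("a1_top.pkl","rb")); q=pickle.load(open("a1_scene.pkl","rb"))
P=lambda x,y,z: atz(p,(150+(y+.5)/4-.5,140+(x+.5)/4-.5),z)
O=np.array([528.9,209.5]); a=np.radians(84.5); u=np.array([np.cos(a),np.sin(a)]); v=np.array([-u[1],u[0]])
T=lambda X: np.array([(X[:2]-O)@u,(X[:2]-O)@v])
for n,X in dict(panfront=P(333,112,31),panrear=P(463,122,52),trayout=P(300,90,22),trayin=P(298,98,22),wallin_deck=P(155,83,22),edgeR=P(155,40,83),capA=P(20,125,12),capB=P(12,160,12),capC=P(72,200,12)).items(): print(n,X,T(X))
W=lambda x,y,z: np.r_[O+u*x+v*y,z]
s=proj(q,W(-125,0,31)); print("scene lip exp at comp",(s[1]-200)*2,(s[0]-125)*2+300, [((lambda s:((s[1]-200)*2,(s[0]-125)*2+300))(proj(q,W(-127,y,30)))) for y in(-48,48)])
E
python3 m7.py
```

```text
panfront [561.6  77.6  31. ] [-128.2  -45.2]
panrear [554.   -1.7  52. ] [-207.8  -45.3]
trayout [576.   98.6  22. ] [-105.9  -57.5]
trayin [571.   99.8  22. ] [-105.2  -52.5]
wallin_deck [579.9 187.8  22. ] [-16.7 -52.8]
edgeR [598.5 178.7  83. ] [-24.  -72.3]
capA [554.4 272.6  12. ] [ 65.2 -19.4]
capB [532.7 277.   12. ] [67.6  2.7]
capC [508.1 239.4  12. ] [27.8 23.6]
scene lip exp at comp 173.60011129874522 469.5631492585852 [(np.float64(140.3522777240961), np.float64(484.0905564084018)), (np.float64(203.15491765401953), np.float64(455.40765830449305))]
```

Emit:
step_arm([
  [1,[0,0,-0.02],0.003],
  [1,[0,0,-0.022],0.003],
  [1,[0.001,0.015,-0.022],0.003],
  [1,[0.003,0.03,-0.022],0.003],
  [1,[0.0043,0.045,-0.022],0.003],
  [1,[0.0057,0.06,-0.022],0.003],
  [1,[0.0057,0.06,-0.0235],0.003],
  [1,[0.0057,0.06,-0.025],0.003],
  [1,[0.0057,0.06,-0.0265],0.003],
  [1,[0.0057,0.06,-0.0265],0.003],
])

```text
time_s: 12.32
eef_pos: [498.2, -114.6, 23.2]
eef_rot: [-1.568, 0.073, -0.075]
ft_force: [-0.2, -0.8, -2.2]
gripper_width: 18.4
```

Emit:
step_arm([
  [1,[0,0,-0.002],0],
  [1,[0,0,-0.003],0],
  [1,[0,0,-0.003],0],
])

```text
time_s: 12.7
eef_pos: [498.3, -114.9, 20.6]
eef_rot: [-1.568, 0.073, -0.076]
ft_force: [-1.8, -4.9, 11.1]
gripper_width: 18.1
```

Emit:
step_arm([
  [1,[0,0,0.001],0],
  [1,[0.0005,0.005,0.0015],0],
  [1,[0.0015,0.015,0.0015],0],
  [1,[0.0024,0.025,0.0015],0],
  [1,[0.0034,0.035,0.0015],0],
  [1,[0.0043,0.045,0.0015],0],
  [1,[0.0053,0.055,0.0015],0],
  [1,[0.0062,0.065,0.0015],0],
  [1,[0.0072,0.075,0.0015],0],
  [1,[0.0081,0.085,0.0015],0],
  [1,[0.0091,0.095,0.0015],0],
  [1,[0.01,0.105,0.0015],0],
  [1,[0.011,0.115,0.0015],0],
  [1,[0.0119,0.124,0.0015],0],
  [1,[0.0129,0.134,0.0015],0],
  [1,[0.0138,0.144,0.0015],0],
  [1,[0.0138,0.144,0.0015],0],
])

```text
time_s: 14.82
eef_pos: [512.2, 29.9, 22.1]
eef_rot: [-1.568, 0.072, -0.075]
ft_force: [0.2, 2.0, 1.5]
gripper_width: 18.1
```

```bash
cat > m8.py <<'E'
from h import *
import sys
np.set_printoptions(precision=1,suppress=True)
O=np.array([528.9,209.5]); a=np.radians(84.5); u=np.array([np.cos(a),np.sin(a)]); v=np.array([-u[1],u[0]])
T=lambda X: np.array([(X[:2]-O)@u,(X[:2]-O)@v])
s=env.read_state(); print(s["eef_pos"],s["time_s"],"lip tray",T(s["eef_pos"])+[260,0],s["ft_force"])
p=cam("top"); c=cam("scene")
for n in ["capsule0_center"]:
    for r in pinpoint(p,n)[:5]: print(round(r["confidence"],2),T(atz(p,r["pixel"],12)))
f=lambda p,r0,r1,c0,c1,k: cv2.resize(p["img"][r0:r1,c0:c1,::-1],None,fx=k,fy=k,interpolation=cv2.INTER_CUBIC)
im=np.zeros((600,800,3),np.uint8); im[:280,:]=f(p,150,220,90,290,4); im[280:600,:]=f(c,205,285,240,440,4); cv2.imwrite(f"pics/{sys.argv[1]}.png",im)
E
python3 m8.py b1
```

```text
[512.2  29.9  22.1] 14.825 lip tray [79.7 -0.6] [0.2 2.  1.5]
```

View pics/b1.png

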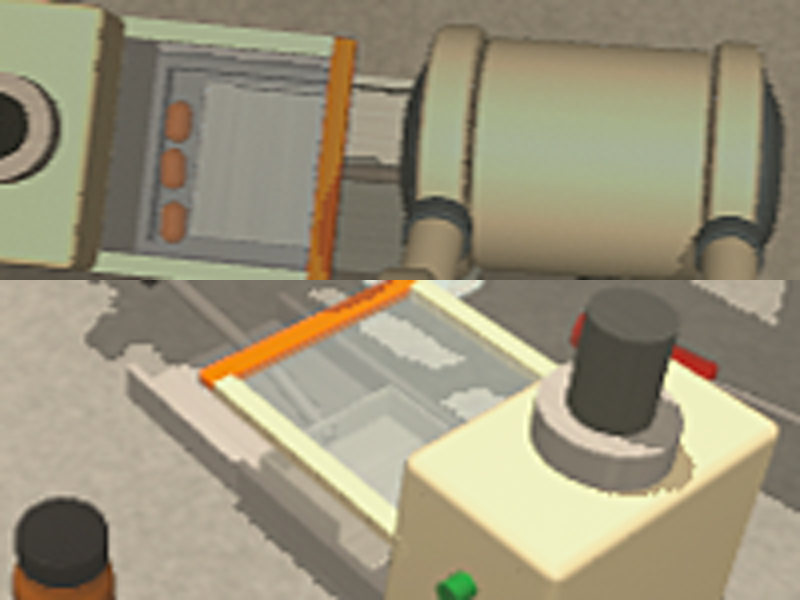

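Emit:
step_arm([
  [1,[0.0003,0.003,0],0],
  [1,[0.0006,0.006,0],0],
  [1,[0.0009,0.009,0],0],
  [1,[0.0011,0.012,0],0],
  [1,[0.0014,0.015,0],0],
  [1,[0.0017,0.018,0],0],
  [1,[0.0018,0.019,0],0],
])

```text
time_s: 15.85
eef_pos: [513.9, 48.4, 22.1]
eef_rot: [-1.568, 0.073, -0.075]
ft_force: [-0.3, -2.2, 2.7]
gripper_width: 18.1
```

```bash
python3 m8.py b2
```

```text
[513.9  48.4  22.1] 15.85 lip tray [98.2 -0.5] [-0.3 -2.2  2.7]
```

Emit:
step_arm([
  [1,[0.0001,0.001,0],0],
  [1,[0.0002,0.002,0],0],
  [1,[0.0002,0.002,0],0],
])

```text
time_s: 16.38
eef_pos: [514.0, 50.4, 22.0]
eef_rot: [-1.568, 0.073, -0.076]
ft_force: [-0.1, -1.3, 2.3]
gripper_width: 18.1
```

```bash
python3 m8.py b3
```

```text
[514.   50.4  22. ] 16.375 lip tray [100.2  -0.4] [-0.1 -1.3  2.3]
```

View pics/b3.png

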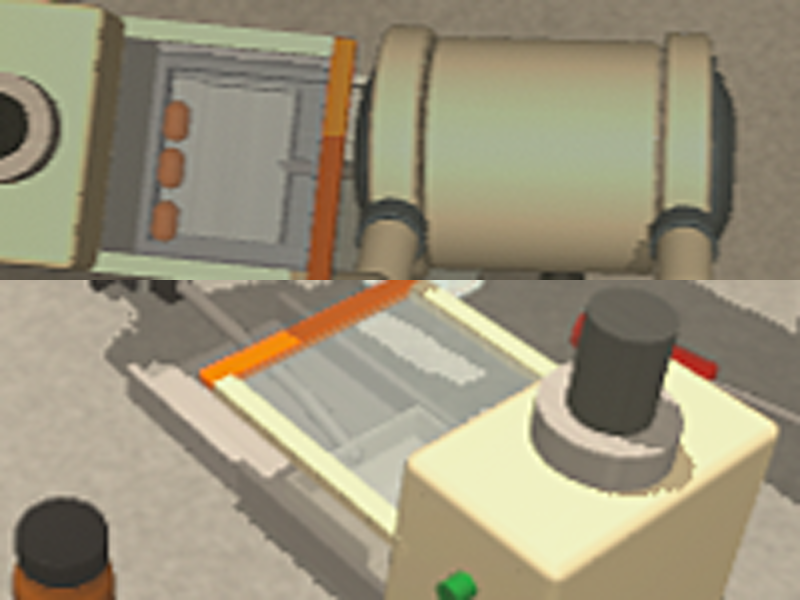

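Emit:
step_arm([
  [1,[0.0001,0.001,0],0],
  [1,[0.0002,0.002,0],0],
  [1,[0.0002,0.002,0],0],
])

```text
time_s: 16.9
eef_pos: [514.2, 51.6, 22.1]
eef_rot: [-1.569, 0.073, -0.075]
ft_force: [-1.8, -14.0, 3.7]
gripper_width: 18.4
```

```bash
cat > m9.py <<'E'
from h import *
import pickle
np.set_printoptions(precision=1,suppress=True)
O=np.array([528.9,209.5]); a=np.radians(84.5); u=np.array([np.cos(a),np.sin(a)]); v=np.array([-u[1],u[0]])
T=lambda X: np.array([(X[:2]-O)@u,(X[:2]-O)@v])
s=env.read_state(); print(s["eef_pos"],s["time_s"],"lip tray",T(s["eef_pos"])+[260,0],s["ft_force"])
p=cam("top"); pickle.dump({k:p[k] for k in ["img","R","t","f","cx","cy"]},open("m9.pkl","wb"))
hsv=cv2.cvtColor(p["img"],cv2.COLOR_RGB2HSV); m=((hsv[...,0]<14)&(hsv[...,1]>110)&(hsv[...,2]>60)).astype(np.uint8)
n,l,st,ce=cv2.connectedComponentsWithStats(m)
for i in range(1,n):
    if st[i,4]>=12:
        t=T(atz(p,ce[i][::-1],14))
        if abs(t[1])<70 and -20<t[0]<110: print("blob",st[i],ce[i],t)
g=p["img"].sum(2)/3
for ty in (-30,-8,12,30):
    print(ty,[int(g[tuple(np.round(proj(p,np.r_[O+u*tx+v*ty,6])).astype(int))]) for tx in range(10,112,3)])
E
python3 m9.py
```

```text
[514.2  51.6  22.1] 16.9 lip tray [101.4  -0.5] [ -1.8 -14.    3.7]
blob [131 176   6   9  48] [133.5 180. ] [ 92.4 -18.6]
blob [166 184  10  39 227] [170.9 202.5] [-6.1 27.4]
blob [130 187   6  10  47] [132.2 191.5] [92.3 10. ]
blob [128 201   6   9  49] [130.7 205. ] [92.  43.5]
-30 [124, 125, 126, 111, 95, 137, 151, 144, 146, 145, 147, 146, 149, 146, 145, 146, 147, 146, 145, 146, 146, 146, 145, 145, 147, 152, 136, 93, 98, 101, 108, 84, 130, 114]
-8 [126, 127, 128, 112, 93, 127, 145, 145, 145, 147, 144, 148, 148, 145, 146, 145, 145, 146, 145, 146, 146, 146, 146, 144, 147, 149, 152, 110, 92, 99, 94, 85, 130, 118]
12 [125, 125, 128, 105, 104, 135, 148, 144, 144, 144, 145, 146, 146, 146, 145, 144, 145, 144, 144, 146, 146, 145, 145, 142, 149, 128, 90, 104, 110, 110, 104, 98, 129, 114]
30 [124, 125, 126, 104, 102, 142, 145, 144, 144, 143, 144, 145, 146, 144, 145, 143, 143, 142, 145, 145, 145, 146, 145, 141, 143, 145, 150, 126, 100, 115, 114, 89, 115, 113]
```

Emit:
step_arm([
  [1,[0,-0.0015,0],0],
  [1,[-0.002,-0.0015,0],0],
  [1,[-0.004,-0.0013,0],0],
  [1,[-0.005,-0.0013,0],0],
  [1,[-0.004,-0.0013,0],0],
  [1,[-0.003,-0.0013,0],0],
  [1,[-0.002,-0.0013,0],0],
  [1,[-0.001,-0.0013,0],0],
  [1,[0,-0.0013,0],0],
])

```text
time_s: 18.08
eef_pos: [513.9, 50.3, 22.0]
eef_rot: [-1.569, 0.073, -0.075]
ft_force: [-3.3, -0.0, 2.6]
gripper_width: 18.6
```

```bash
python3 m9.py | head -6
```

```text
[513.9  50.3  22. ] 18.075 lip tray [100.1  -0.4] [-3.3 -0.   2.6]
blob [131 176   7  10  47] [134.  180.6] [ 90.9 -17.3]
blob [166 183  11  40 231] [171.  202.6] [-6.2 27.6]
blob [130 188   6  10  47] [132.7 192.4] [90.6 12.1]
blob [129 200   6   9  48] [131.4 204. ] [90.5 41. ]
-30 [124, 125, 122, 103, 112, 143, 147, 145, 147, 146, 147, 147, 147, 146, 144, 145, 147, 146, 145, 145, 147, 148, 145, 144, 149, 150, 143, 95, 91, 95, 113, 83, 130, 114]
```

Emit:
step_arm([
  [1,[0,0,0],0],
  [1,[0,0,-0.001],0],
  [1,[0,0,-0.002],0],
  [1,[0,0,-0.003],0],
  [1,[0,0,-0.004],0],
  [1,[0,0,-0.0045],0],
], squeeze=20)

```text
time_s: 18.88
eef_pos: [514.3, 50.2, 20.4]
eef_rot: [-1.569, 0.071, -0.076]
ft_force: [-20.3, -5.6, 91.2]
gripper_width: 18.2
```

Emit:
step_arm([
  [1,[0,0,0],0],
  [1,[0,0,0],0],
  [1,[0,0,0],0],
  [1,[0,0,0],0],
], squeeze=120)

```text
time_s: 19.38
eef_pos: [514.6, 50.1, 20.7]
eef_rot: [-1.569, 0.071, -0.077]
ft_force: [-3.6, -1.9, 12.4]
gripper_width: 18.1
```

```bash
python3 m9.py | head -5
```

```text
[514.6  50.1  20.7] 19.375 lip tray [100.  -1.] [-3.6 -1.9 12.4]
blob [131 176   7  10  48] [134.  180.4] [ 91.  -17.9]
blob [166 183  11  40 232] [171.  202.7] [-6.2 27.9]
blob [130 188   6   9  45] [132.8 192. ] [90.7 11.2]
blob [129 199   6  10  48] [131.5 203.8] [90.3 40.4]
```

Emit:
step_arm([
  [1,[0,-0.001,0.0005],0],
  [1,[-0.0002,-0.003,0.0005],0],
  [1,[-0.0005,-0.005,0.0005],0],
  [1,[-0.0008,-0.008,0.0005],0],
  [1,[-0.001,-0.01,0.0005],0],
])

```text
time_s: 20.05
eef_pos: [513.6, 39.9, 21.2]
eef_rot: [-1.569, 0.071, -0.077]
ft_force: [-0.3, 4.1, 3.3]
gripper_width: 18.5
```

```bash
python3 m9.py | head -5
```

```text
[513.6  39.9  21.2] 20.05 lip tray [89.7 -1.1] [-0.3  4.1  3.3]
blob [136 176   6   9  48] [138.5 180. ] [ 80.1 -19.9]
blob [166 183  11  41 220] [171.  204.3] [-6.7 31.7]
blob [135 187   6  10  46] [137.2 191.6] [79.9  9.1]
blob [133 199   6  10  49] [135.6 203.5] [80.2 38.6]
```

Emit:
step_arm([
  [1,[-0.0002,-0.002,0],0],
  [1,[-0.0005,-0.005,0],0],
  [1,[-0.0009,-0.009,0],0],
  [1,[-0.0013,-0.014,0],0],
  [1,[-0.0019,-0.02,0],0],
  [1,[-0.0026,-0.027,0],0],
  [1,[-0.0034,-0.035,0],0],
  [1,[-0.0043,-0.044,0],0],
  [1,[-0.0051,-0.053,0],0],
  [1,[-0.006,-0.062,0],0],
  [1,[-0.0068,-0.071,0],0],
  [1,[-0.0076,-0.079,0],0],
  [1,[-0.0083,-0.086,0],0],
  [1,[-0.0089,-0.092,0],0],
  [1,[-0.0093,-0.096,0],0],
  [1,[-0.0096,-0.099,0],0],
])

```text
time_s: 22.1
eef_pos: [504.0, -59.5, 21.2]
eef_rot: [-1.569, 0.071, -0.077]
ft_force: [0.1, 3.8, 3.7]
gripper_width: 18.6
```

```bash
sed -i 's/-20<t\[0\]<110/-140<t[0]<110/' m9.py; python3 m9.py | head -6
```

```text
[504.  -59.5  21.2] 22.1 lip tray [-10.1  -0.9] [0.1 3.8 3.7]
blob [176 180   6  10  33] [178.5 184.7] [-19.6 -18.3]
blob [175 191   6  10  39] [177.3 195.7] [-19.9   9.2]
blob [173 203   7  10  41] [176.  207.4] [-20.  38.]
-30 [119, 119, 119, 118, 119, 118, 119, 116, 117, 118, 118, 118, 117, 117, 119, 118, 117, 117, 117, 117, 118, 115, 117, 116, 117, 117, 117, 117, 117, 115, 97, 81, 125, 108]
-8 [120, 121, 120, 120, 118, 120, 120, 120, 119, 121, 119, 119, 120, 118, 118, 119, 119, 118, 119, 119, 120, 119, 119, 119, 119, 116, 118, 118, 119, 117, 97, 81, 125, 113]
```

Emit:
step_arm([
  [1,[-0.0002,-0.002,0],0],
  [1,[-0.0006,-0.006,0],0],
  [1,[-0.0012,-0.012,0],0],
  [1,[-0.0019,-0.02,0],0],
  [1,[-0.0029,-0.03,0],0],
  [1,[-0.004,-0.042,0],0],
  [1,[-0.0053,-0.055,0],0],
  [1,[-0.0053,-0.055,0],0],
  [1,[-0.0053,-0.055,0.002],0],
  [1,[-0.0053,-0.055,0.006],0],
  [1,[-0.0053,-0.055,0.012],0],
  [1,[-0.0053,-0.055,0.019],0],
  [1,[-0.0053,-0.055,0.026],0],
  [1,[-0.0053,-0.055,0.03],0],
  [1,[-0.0053,-0.055,0.03],0],
])

```text
time_s: 24.02
eef_pos: [498.9, -114.7, 51.6]
eef_rot: [-1.569, 0.07, -0.078]
ft_force: [0.4, 1.0, -2.6]
gripper_width: 18.4
```

```bash
sed -i 's/14))/14 if s["eef_pos"][2]<24 else s["eef_pos"][2]-18.3+10))/' m9.py; python3 m9.py | head -5; python3 m6.py c1 scene
```

```text
[ 498.9 -114.7   51.6] 24.025 lip tray [-65.6  -1.2] [ 0.4  1.  -2.6]
blob [201 181   7  11  40] [204.4 186. ] [-86.9 -19.6]
blob [200 193   7  11  44] [202.9 198.1] [-86.5   9.9]
blob [196 205   7  10  37] [199.2 209.9] [-80.8  38.9]
-30 [123, 121, 123, 120, 121, 121, 122, 123, 121, 121, 122, 121, 121, 119, 120, 121, 121, 118, 119, 119, 118, 121, 120, 121, 120, 120, 118, 119, 121, 117, 99, 83, 128, 112]
[ 498.7 -114.7   51.3] 24.075 psi 84.58782741082638 18.4034715287306 [-0.1 -0.2 -2.2] [-0.2 -0.1  0. ]
scene scoop_lip 0.78 [219.4 302.6] in plane: fwd 258.6805947347799 z 40.2815262261513
scene scoop_grip 0.73 [160.3 238.9] in plane: fwd -9.956493755994911 z 69.6395360060626
```

Emit:
step_arm([
  [1,[-0.0007,-0.0007,0.0003],-0.0044],
  [1,[-0.0027,-0.003,0.0012],-0.0178],
  [1,[-0.0062,-0.0067,0.0027],-0.04],
  [1,[-0.0108,-0.0118,0.0048],-0.07],
  [1,[-0.0166,-0.0181,0.0073],-0.108],
  [1,[-0.0235,-0.0255,0.0103],-0.152],
  [1,[-0.0311,-0.0339,0.0137],-0.202],
  [1,[-0.0393,-0.0428,0.0173],-0.255],
  [1,[-0.0481,-0.0523,0.0211],-0.312],
  [1,[-0.057,-0.062,0.025],-0.37],
  [1,[-0.0659,-0.0717,0.0289],-0.428],
  [1,[-0.0747,-0.0812,0.0328],-0.485],
  [1,[-0.0829,-0.0901,0.0364],-0.538],
  [1,[-0.0905,-0.0985,0.0397],-0.588],
  [1,[-0.0974,-0.1059,0.0427],-0.632],
  [1,[-0.1032,-0.1122,0.0453],-0.67],
  [1,[-0.1078,-0.1173,0.0473],-0.7],
  [1,[-0.1113,-0.121,0.0488],-0.722],
  [1,[-0.1133,-0.1233,0.0497],-0.736],
  [1,[-0.114,-0.124,0.05],-0.74],
])

```text
time_s: 26.72
eef_pos: [384.5, -238.7, 101.1]
eef_rot: [-1.472, 0.649, -0.655]
ft_force: [-0.3, -0.5, -3.1]
gripper_width: 18.4
```

Emit:
step_arm([
  [1,[-0.0007,-0.0007,0],-0.0044],
  [1,[-0.0027,-0.003,0],-0.0178],
  [1,[-0.0062,-0.0067,0],-0.04],
  [1,[-0.0108,-0.0118,0],-0.07],
  [1,[-0.0166,-0.0181,0],-0.108],
  [1,[-0.0235,-0.0255,0],-0.152],
  [1,[-0.0311,-0.0339,0],-0.202],
  [1,[-0.0393,-0.0428,0],-0.255],
  [1,[-0.0481,-0.0523,0],-0.312],
  [1,[-0.057,-0.062,0],-0.37],
  [1,[-0.0659,-0.0717,0],-0.428],
  [1,[-0.0747,-0.0812,0],-0.485],
  [1,[-0.0829,-0.0901,0],-0.538],
  [1,[-0.0905,-0.0985,0],-0.588],
  [1,[-0.0974,-0.1059,0],-0.632],
  [1,[-0.1032,-0.1122,0],-0.67],
  [1,[-0.1078,-0.1173,0],-0.7],
  [1,[-0.1113,-0.121,0],-0.722],
  [1,[-0.1133,-0.1233,0],-0.736],
  [1,[-0.114,-0.124,0],-0.74],
])

```text
time_s: 29.22
eef_pos: [270.4, -362.8, 101.1]
eef_rot: [-1.209, 1.21, -1.215]
ft_force: [0.1, 0.4, -1.9]
gripper_width: 18.4
```

```bash
cat > m10.py <<'E'
from h import *
import sys
np.set_printoptions(precision=1,suppress=True)
s=env.read_state(); R=Ro.from_rotvec(s["eef_rot"]).as_matrix(); e=np.array(s["eef_pos"])
psi=np.arctan2(R[1,2],R[0,2]); u=np.array([np.cos(psi),np.sin(psi)]); v=np.array([-u[1],u[0]])
print(e,s["time_s"],"psi",np.degrees(psi),s["joints"].round(2),"lip nominal",e[:2]+260*u)
p=cam("top")
hsv=cv2.cvtColor(p["img"],cv2.COLOR_RGB2HSV); m=((hsv[...,0]<14)&(hsv[...,1]>110)&(hsv[...,2]>60)).astype(np.uint8)
n,l,st,ce=cv2.connectedComponentsWithStats(m)
zc=float(sys.argv[2]) if len(sys.argv)>2 else e[2]-18.3+10
for i in range(1,n):
    X=atz(p,ce[i][::-1],zc)
    if 12<=st[i,4]<300 and X[1]<-150: print("caps",st[i,4],X,"scoop frame",(X[:2]-e[:2])@u,(X[:2]-e[:2])@v)
b=((hsv[...,0]>95)&(hsv[...,0]<125)&(hsv[...,1]>120)).astype(np.uint8); b[:150]=0;b[270:]=0;b[:,340:][:,130:]=0
ys,xs=np.nonzero(b); r=cv2.minAreaRect(np.c_[xs,ys].astype(np.float32)); print("blue rect",r,"centre@40",atz(p,r[0][::-1],40),"c@0",atz(p,r[0][::-1],0))
c=cam("scene"); f=lambda p,r0,r1,c0,c1,k: cv2.resize(p["img"][r0:r1,c0:c1,::-1],None,fx=k,fy=k,interpolation=cv2.INTER_CUBIC)
im=np.zeros((600,800,3),np.uint8); im[:300]=f(p,150,250,230,497,3)[:300,:800]; im[300:,:600]=f(c,100,200,110,310,3); cv2.imwrite(f"pics/{sys.argv[1]}.png",im)
E
python3 m10.py d1
```

```text
[ 270.4 -362.8  101.1] 29.225 psi -0.2470319370155858 [-1.1  0.5  1.9 -0.   0.8  0.5] lip nominal [ 530.4 -363.9]
caps 46 [ 512.9 -325.3   92.8] scoop frame 242.27813440154725 38.53481669821259
caps 46 [ 507.1 -354.7   92.8] scoop frame 236.58777246414422 9.071061824398654
caps 42 [ 507.1 -382.3   92.8] scoop frame 236.76318386875667 -18.56669985123124
blue rect ((404.4384460449219, 200.4923095703125), (62.26543045043945, 62.14139938354492), 7.125016689300537) centre@40 [ 507.6 -360.9   40. ] c@0 [ 509.5 -373.2    0. ]
```

Emit:
step_arm([
  [1,[0.001,0,-0.003],0],
  [1,[0.002,0,-0.008],0],
  [1,[0.004,0,-0.014],0],
  [1,[0.006,0,-0.021],0],
  [1,[0.007,0,-0.028],0],
  [1,[0.008,0,-0.033],0],
  [1,[0.008,0,-0.035],0],
  [1,[0.008,0,-0.035],0],
  [1,[0.008,0,-0.035],0],
])

```text
time_s: 30.45
eef_pos: [278.5, -362.7, 66.2]
eef_rot: [-1.21, 1.21, -1.215]
ft_force: [0.2, -0.1, -2.7]
gripper_width: 18.2
```

Emit:
step_arm([
  [1,[-0.0625,0,0],0],
  [1,[-0.105,0,0],0],
  [1,[-0.105,0,0],0],
  [1,[-0.105,0,0],0],
])

```text
time_s: 30.95
eef_pos: [173.8, -363.2, 66.4]
eef_rot: [-1.21, 1.21, -1.217]
ft_force: [0.1, 0.4, -2.4]
gripper_width: 18.1
```

```bash
python3 m10.py d2 15
```

```text
[ 173.8 -363.2   66.4] 30.95 psi -0.27177234655684107 [-1.3  0.5  2.1 -0.   0.6  0.3] lip nominal [ 433.8 -364.5]
caps 40 [ 501.7 -325.3   15. ] scoop frame 327.78579472730337 39.51090663478877
caps 42 [ 486.4 -381.9   15. ] scoop frame 312.6883521213567 -17.1823595308087
caps 37 [ 483.8 -352.6   15. ] scoop frame 310.0030062152906 12.079040835606637
blue rect ((404.4461669921875, 200.43077087402344), (62.26543426513672, 62.01736068725586), 7.125016689300537) centre@40 [ 507.7 -360.9   40. ] c@0 [ 509.7 -373.2    0. ]
```

View pics/d2.png

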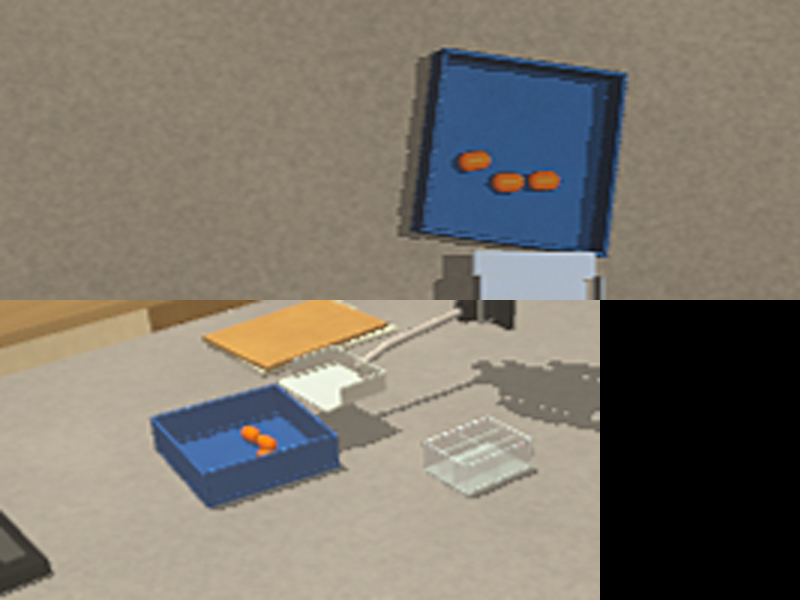

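Emit:
step_arm([
  [1,[0,0,0.045],0],
  [1,[0,0,0.085],0],
  [1,[0.04,0.03,0.085],0],
  [1,[0.08,0.067,0.085],0.02],
  [1,[0.12,0.1,0.085],0.04],
  [1,[0.16,0.134,0.085],0.04],
  [1,[0.2,0.167,0.085],0.04],
  [1,[0.24,0.2,0.085],0.04],
  [1,[0.275,0.23,0.085],0.04],
  [1,[0.293,0.245,0.085],0.04],
  [1,[0.293,0.245,0.05],0.04],
  [1,[0.293,0.245,0.01],0.04],
  [1,[0.293,0.245,-0.02],0.04],
  [1,[0.293,0.245,-0.035],0.04],
  [1,[0.293,0.245,-0.042],0.04],
  [1,[0.293,0.245,-0.045],0.04],
  [1,[0.293,0.245,-0.045],0.04],
])

```text
time_s: 33.17
eef_pos: [467.6, -118.0, 21.7]
eef_rot: [-1.229, 1.178, -1.186]
ft_force: [0.1, 0.4, -2.4]
gripper_width: 18.3
```

```bash
python3 m6.py e1 scene
```

```text
[ 467.6 -118.    21.7] 33.175 psi 2.129354219022442 18.303259040895203 [ 0.1  0.4 -2.4] [-0.1  0.1 -0. ]
scene scoop_lip 0.98 [215.5 172.2] in plane: fwd 255.7569259864263 z 5.570907311740029
scene scoop_grip 0.97 [163.  245.1] in plane: fwd 14.664561292903809 z 58.12533321717365
```

Not yet in contact; lower in small steps.

Emit:
step_arm([
  [1,[0,0,-0.001],0],
  [1,[0,0,-0.002],0],
  [1,[0,0,-0.0025],0],
  [1,[0,0,-0.0025],0],
], squeeze=20)

```text
time_s: 33.83
eef_pos: [467.7, -118.4, 20.0]
eef_rot: [-1.228, 1.178, -1.187]
ft_force: [-2.9, -0.5, 17.7]
gripper_width: 18.0
```

Emit:
step_arm([
  [1,[0,0,0.001],0],
  [0.4,[0,0,0.001],0],
  [0.2,[0,0,0.001],0],
  [-0.2,[0,0,0.001],0],
  [-0.6,[0,0,0.001],0],
  [-1,[0,0,0.001],0],
  [-1,[0,0,0.001],0],
  [-1,[0,0,0.03],0],
  [-1,[0,0,0.08],0],
  [-1,[0,0,0.13],0],
  [-1,[0,0,0.18],0],
  [-1,[0,0,0.2],0],
  [-1,[0,0,0.2],0],
])

```text
time_s: 35.45
eef_pos: [468.4, -118.6, 221.3]
eef_rot: [-1.227, 1.175, -1.189]
ft_force: [0.1, -0.3, -1.3]
gripper_width: 85.0
```

```bash
cat > m11.py <<'E'
from h import *
np.set_printoptions(precision=1,suppress=True)
s=env.read_state(); print(s["eef_pos"],s["time_s"],s["gripper_width"],s["ft_force"])
H=dict(scoop_grip=37,scoop_lip=1,dish=0,petri=0,flask=0,jar=0,screwdriver=0,stubbox=0)
P={c:cam(c) for c in ["scene","top","wrist"]}
for c,p in P.items():
    for n,z in H.items():
        for r in pinpoint(p,n)[:1]: print(c,n,round(r["confidence"],2),atz(p,r["pixel"],z))
p=P["top"];hsv=cv2.cvtColor(p["img"],cv2.COLOR_RGB2HSV); m=((hsv[...,0]<14)&(hsv[...,1]>110)&(hsv[...,2]>60)).astype(np.uint8)
n,l,st,ce=cv2.connectedComponentsWithStats(m)
for i in range(1,n):
    X=atz(p,ce[i][::-1],13)
    if 12<=st[i,4]<300 and X[1]<-250: print("caps",st[i,4],X)
f=lambda p,r0,r1,c0,c1,k: cv2.resize(p["img"][r0:r1,c0:c1,::-1],None,fx=k,fy=k,interpolation=cv2.INTER_AREA)
im=np.zeros((600,800,3),np.uint8); im[:,:]=f(P["scene"],80,290,60,340,800/280)[:600,:800]; im[:192,544:]=f(P["wrist"],0,384,0,512,.5); cv2.imwrite("pics/fin.png",im)
E
python3 m11.py
```

```text
[ 468.4 -118.6  221.3] 35.45 85.01709826837404 [ 0.1 -0.3 -1.3]
scene scoop_grip 0.9 [ 468.9 -118.7   37. ]
scene scoop_lip 0.56 [ 721.2 -119.6    1. ]
scene dish 0.69 [ 505.2 -346.4    0. ]
scene petri 0.83 [347.5 128.7   0. ]
scene flask 0.97 [764.4 119.9   0. ]
scene jar 0.75 [712.2 203.7   0. ]
scene screwdriver 0.47 [333.7 321.3   0. ]
scene stubbox 0.76 [ 334.7 -171.7    0. ]
top scoop_lip 0.69 [ 728.4 -104.7    1. ]
top dish 0.89 [ 505.2 -360.5    0. ]
top petri 0.68 [363.4 136.9   0. ]
top flask 0.67 [763.3 125.5   0. ]
top jar 0.62 [698.8 204.5   0. ]
top screwdriver 0.66 [332.8 318.6   0. ]
top stubbox 0.98 [ 336.9 -173.1    0. ]
wrist scoop_grip 0.6 [ 462.9 -120.2   37. ]
wrist dish 0.78 [ 510.8 -359.6    0. ]
wrist petri 0.82 [362.2 135.1   0. ]
wrist stubbox 0.8 [ 339.8 -178.6    0. ]
caps 33 [ 486.5 -384.7   13. ]
```

View pics/fin.png

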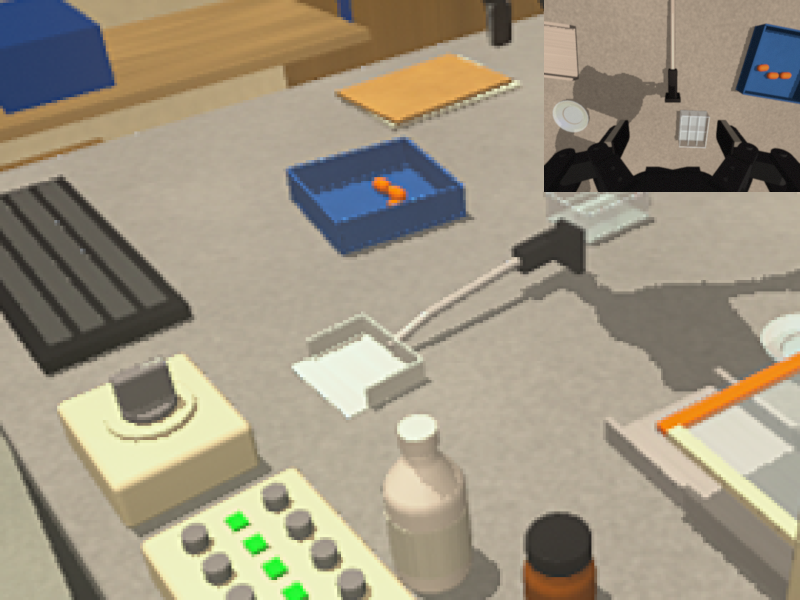

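```bash
python3 -c "
from plant import env
print(env.finish_job(), env.read_state()['time_s'])"
```

```text
the job is handed in; nothing more can be done
the job is handed in; nothing more can be done
```

The job is handed in. The last pictures show all three orange capsules lying in the blue dish. The scoop is released and standing on its pan and foot at its old place. The run took about 35.5 s of the 72 s allowed.

- **Scooping:** I took the scoop by its grip, slid the pan under the deck to the end stop and drew all three capsules out in one scoopful. No contact with the housing showed in the forces or pictures, and the fingers never came near the capsules.
- **Emptying:** The moves cannot pitch the tool, and the scoop stayed level even at the lightest grip. I could not tip the capsules, so I snatched the pan back from under them with its underside about 48 mm above the bench, just over the dish rim. All three dropped into the dish.
- **Bystanders:** The last fixes agree with the first ones to within about 10 mm, which is about the networks' scatter. Nothing looked moved.

**Checks that disagreed or were incomplete**
- While I tried to tilt the pan slightly in the tray, the wrist force peaked at about 91 N for a moment (limit 120 N). The capsules did not shift.
- The scene camera placed the dish about 15 mm away from where the top camera did. The top camera's dish position was unchanged from the start.
- In the last top picture the arm hid two of the capsules. The scene and wrist views show all three in the dish.
- I judged that the scoop is level from the last picture only. I did not measure it.

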